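# Move the dust suction to the other end of the carving bench

### The arm

A 6-joint arm with a two-finger parallel gripper is mounted at the origin on the work surface. World frame = base frame: x ahead of the robot, y to its left, z up, the work surface at z = 0. Lengths are in mm, angles in degrees, forces in N, time in s.
With the tool pointing down it reaches from about 350 to 850 mm from the base axis. Payload 8.1 kg.
Tool frame: the origin (TCP) lies between the finger pads; the fingertips stand r.nose_length ahead of it and the grasp point (between the pads) lies 3 mm ahead of it (r.nose_length is the distance from the TCP to the fingertips, in mm); x points along the fingers, y is the direction in which the jaws open and shut, and the axes are right-handed (so a half turn about x gives the same grasp; the last joint's range is limited). The gripper opens to 85 mm and grips with 20 to 120 N. Pads are 22 mm wide; open, the fingers measure 114 mm over their backs; the gripper's body (76 mm by 85 mm) begins 54 mm behind the grasp point. The pads swing forward as they close: fully open they stand 13 mm farther back than shut.
Start: joints at [-70.382, 7.471, 85.268, -0, 87.261, -4.893], TCP at [248.942, -545.924, 253.292] pointing down, gripper open.
Joint ranges: [-169.43, 169.43], [-51.17, 129.36], [1.28, 143.12], [-76.62, 256.62], [0, 156.53], [-152.29, 152.29]. Speed limits (degrees/s): [136.94, 136.94, 159.86, 180, 180, 180].

### API

Orientations are given as [roll, pitch, yaw] about the fixed x, y, z axes, in that order (R = Rz(yaw) Ry(pitch) Rx(roll)).
In Python, from bench import sense, optics, order, r gives the robot as it stands.
- The arm moves only by the tool carry_out, never from a script. Its argument "commands" is one flat list of numbers, 7 for each row, row after row: the shift along the tool's x, y, z in m, then the turn, a rotation vector about the tool's x, y, z in degrees, then the closure, from -1 (fully open) to 1 (shut), so that 0 is half open. A call has 1 to 12 rows; each row is the pose to reach, as a shift and turn from the pose measured when the call began, along the tool's axes at that moment; what a row does not reach only later rows make up. A row lasts 1/8 s, in which the tool goes at most 62.5 mm and 10.7 degrees, less where a joint would pass 70% of its speed; a pose out of reach is approached as far as the arm can. A call with a gripper value outside its range is refused whole. The fingers move at their own pace and stop on an object; "grip_force" is the grip in N (left out, the last holds). Time passes only in rows, so rows that repeat a pose let the fingers close. It gives the time, the measured TCP pose, the force and the opening at its end, in the units of the state.
- sense(): the state, without advancing time (a new reading comes with each control period).
- optics.snapshot(name): name is "side" or "top"; returns (picture, depth): 400x640x3 uint8, red, green, blue; 400x640 float32, mm along the optical axis (not along the pixel's ray), 0 where there is no reading.
- optics.calibration(name): a dict with "mtx" (3x3 intrinsics, pixels), "extrinsics" (4x4, takes a point from camera to world coordinates). Camera axes: x right, y up, looking along -z (the intrinsics and any distortion apply to the point x, -y, -z); pixel columns grow to the right and rows downward; lengths in mm; the calibration is good to about 2 mm. A picture is of the moment at which its call begins. calibration takes no time and is no camera call.
- order.hand_in(): hands the job in, once; it reports no verdict.
The state is a dict: "time": time; "joint_pos": joint angles; "qd": joint speeds; "joint_efforts": joint torques, N m; "tool_pos": TCP position; "tcp_rot": TCP orientation; "ft_force": force on the tool from outside, world axes, zero at the start; "wrist_torque": the same for the moment, N m; "finger_gap": finger opening in mm.
Only numpy, scipy, OpenCV 4.12 (cv2) and the standard library are available. Lean on these libraries where they do the work, as an engineer would, in place of code of your own. Each camera call takes 0.05 s, during which the arm holds its last target. There are 200 camera calls.

### The job

Two identical iris dust inlets stand on the carver's bench; the carving moves on from the one that is wide open to the one that is shut or nearly shut. Push the lever of the open inlet round its arc to the shut stop, and push the lever of the other inlet round until it stands on the middle one of the five long marks of its scale (half open). Only push with the fingertips, never grip or force a lever, and leave the tools and wood on the bench where they are.

Things in the scene. Friction and masses are not known exactly. Their poses are not given: they have to be found in the camera images.
- inlet_a_lever (a joint): Lever angle (rad) of inlet_a, the one wide open at the start (1.0 to 1.4). 0 = iris shut, lever at its shut stop; 1.4 = fully open, other stop. Grows as the lever turns counter-clockwise seen from above. Long scale marks at 0, 0.35, 0.7, 1.05, 1.4, short ones half-way between. A stiff ring without spring: 3 to 4 N at the knob turns it, it stays where it is left.
- inlet_b_lever (a joint): Lever angle (rad) of inlet_b, the one shut or nearly shut at the start (0 to 0.3). 0 = iris shut, lever at its shut stop; 1.4 = fully open, other stop. Grows as the lever turns counter-clockwise seen from above. Long scale marks at 0, 0.35, 0.7, 1.05, 1.4, short ones half-way between. A stiff ring without spring: 3 to 4 N at the knob turns it, it stays where it is left.
- inlet_a: Iris dust inlet fixed to the bench, one of two alike that may stand either way round: round metal drum, 164 mm wide, on a riser pipe. Origin on its vertical axis at the bench top, z up. Drum top at 106 mm; bell mouth in the middle 115 mm wide, up to 131 mm. Its lever points along the angle 2.442 + joint value in this frame (counter-clockwise from +x): along -x, roughly to the robot, when half open.
- inlet_b: The other inlet, the same in every size and sense. Each is turned by up to 0.35 rad. The steel leaves in the mouth show how far an inlet is open.
- inlet_a_knob (a point): Centre of inlet_a's lever knob, 131 mm above the bench, 132 mm from the inlet's axis: upright round black knob, 17 mm in diameter, from 112 to 149 mm above the bench. It stands on a flat dark radial lever, 15 mm wide, 108 to 112 mm above the bench, that ends 147 mm from the axis; nothing but low things lies below it.
- inlet_b_knob (a point): The same on inlet_b.
- inlet_a_scale (a point): Centre of inlet_a's drum top, on the axis, 106 mm up. On it, 62 to 79 mm from the axis, are black radial marks, five long and four short. Beyond the shut end of the scale is a black dot, beyond the open end a small black ring; a steel stop pin with a little give at each end. Looking from the axis out along the lever, shutting moves it to the right, opening to the left.
- inlet_b_mark (a point): The middle long mark on inlet_b's scale: radial black line 17 mm long, its centre 70.5 mm from the axis on the drum top (106 mm up). It shows in the slot of the lever (7 to 8 mm wide) when the lever stands on it: joint value 0.7.
- gouge_wide: Carving gouge lying on the bench, 215 mm long, 24 mm high. Leave alone.
- gouge_narrow: Slimmer carving gouge lying on the bench, 200 mm long, 24 mm high. Leave alone.
- offcut: Flat wood offcut, 75 x 42 mm, 30 mm high. Leave alone.
- post_offcut: Wood offcut on end, 38 x 45 mm, 115 mm high. Leave alone.
- stone: Sharpening stone, 205 x 73 mm, 28 mm high. Leave alone.
- oil: Oil bottle, 56 mm in diameter, about 145 mm high. Leave alone.
- mallet: Round carving mallet standing on its head, 92 mm in diameter, 224 mm high with the handle up. Leave alone.
- brush: Bench brush lying flat. Leave alone.

How it is judged (in metres and radians):
At the end, for the whole second after the job is handed in: The lever of the inlet that was open rests within 0.05 rad (about 6 mm at the knob) of its shut stop, and the lever of the other inlet rests within 0.055 rad (about 7 mm at the knob) of the middle long mark (value of joint inlet_a_lever below 0.05 rad and value of joint inlet_b_lever between 0.645 and 0.755 rad and velocity of joint inlet_b_lever between -0.02 and 0.02 rad/s and velocity of joint inlet_a_lever between -0.02 and 0.02 rad/s); the robot touches nothing.
It fails at once if a lever is gripped or forced: more than 25 N between the fingers and an inlet (contact force between the fingers and inlet_a above 25 N or contact force between the fingers and inlet_b above 25 N).
It fails at once if a tool, bottle or piece of wood on the bench is moved by more than 25 mm, lifted or knocked over (distance of any of gouge_wide, gouge_narrow, offcut, post_offcut, stone, oil, mallet, brush from where it was at the start of the episode above 0.025 m or angle between any of post_offcut, oil, mallet's own z axis and vertical above 0.4 rad).
It also fails if it takes over 58 s, if anything falls off the work surface, if the arm or the gripper's body presses on something with over 40 N, if the wrist force passes 120 N, or if a joint passes its speed limit or range.

## Working session

There is one attempt and no reset: what is moved stays moved. The work goes in short steps, Python scripts to look and compute and a tool call to move; the robot and the scene stay as the last step left them, time stands still between calls to the robot, and variables do not carry over. Pictures are saved under pics/ and viewed, about 8 in all and at most 12, crops included, and the job is handed in when it is done.

Besides the shell and the picture viewer there is one more tool, called as name(argument=value, ...), one argument or row to a line, values as JSON. carry_out: Moves the arm, as the interface text tells. Its arguments: {"type":"object","properties":{"commands":{"type":"array","items":{"type":"number"}},"grip_force":{"type":"number"}},"required":["commands"]}

```bash
mkdir -p pics; python3 - <<'E'
from bench import sense, optics, r
import cv2,numpy as np
s=sense();print(s['time'],s['tool_pos'],s['tcp_rot'],s['finger_gap'],r.nose_length)
for n in('top','side'):
    p,d=optics.snapshot(n);cv2.imwrite(f'pics/{n}0.png',p[:,:,::-1]);np.savez(f'{n}0.npz',p=p,d=d)
    c=optics.calibration(n);print(n,c['mtx'].round(1).tolist(),c['extrinsics'].round(3).tolist(),[k for k in c])
E
```

```text
0.0 [ 248.75916229 -545.4559242   252.27603741] [-94.84616498  89.89747142 109.663577  ] 85.25920110903368 22.0
top [[392.1, 0.0, 329.6], [0.0, 392.1, 203.0], [0.0, 0.0, 1.0]] [[0.007, 0.994, -0.109, 461.582], [-1.0, 0.008, 0.009, -1.815], [0.01, 0.109, 0.994, 1265.226], [0.0, 0.0, 0.0, 1.0]] ['mtx', 'extrinsics']
side [[517.7, 0.0, 319.3], [0.0, 517.7, 202.5], [0.0, 0.0, 1.0]] [[0.826, 0.383, -0.414, -158.135], [-0.564, 0.536, -0.629, -1129.289], [-0.019, 0.753, 0.658, 1270.165], [0.0, 0.0, 0.0, 1.0]] ['mtx', 'extrinsics']
```

View pics/top0.png

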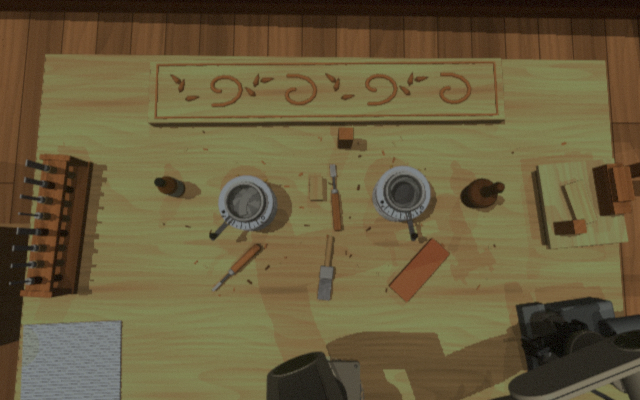

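View pics/side0.png

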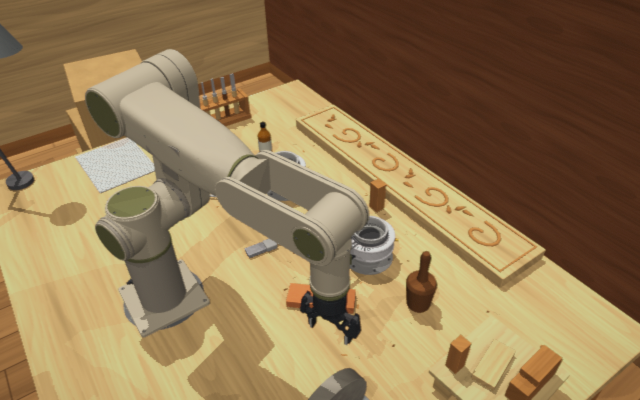

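```bash
cat > h.py <<'E'
import numpy as np,cv2
from bench import optics,sense
def ray(n,uv,z):
    c=optics.calibration(n);K=c['mtx'];E=c['extrinsics']
    d=np.linalg.inv(K)@[uv[0],uv[1],1];d=E[:3,:3]@[d[0],-d[1],-d[2]];o=E[:3,3]
    return (o+d*(z-o[2])/d[2])[:2]
def proj(n,P):
    c=optics.calibration(n);E=c['extrinsics'];q=E[:3,:3].T@(np.array(P)-E[:3,3])
    w=c['mtx']@[q[0],-q[1],-q[2]];return w[:2]/w[2]
E
python3 - <<'E'
import numpy as np,cv2
from h import *
p=np.load('top0.npz')['p']
a=cv2.resize(p[160:250,195:285],(400,400),interpolation=cv2.INTER_CUBIC)
b=cv2.resize(p[155:245,360:450],(400,400),interpolation=cv2.INTER_CUBIC)
o=np.clip(np.hstack([a,b]).astype(int)*1.6,0,255).astype(np.uint8)
cv2.imwrite('pics/crop0.png',o[:,:,::-1])
for n,uv,kn in(('left',(246,202),(213,235)),('right',(403,193),(412,235))):
    c=ray('top',uv,115);k=ray('top',kn,140);v=k-c;print(n,c.round(),k.round(),np.hypot(*v).round(),np.arctan2(v[1],v[0]))
# heights/objects nearby
d=np.load('top0.npz')['d']
E
```

```text
left [589. 234.] [490. 320.] 131.0 2.4226778440357233
right [ 619. -230.] [ 495. -249.] 126.0 -2.988404258387853
```

View pics/crop0.png

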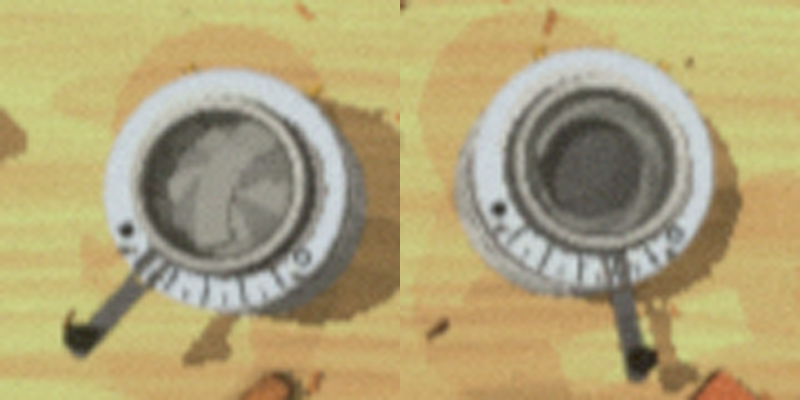

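```bash
python3 - <<'E'
from h import *
from scipy.spatial.transform import Rotation as Ro
f=lambda x,y,ox,oy:((x+.5)/4.444-.5+ox,(y+.5)/4.444-.5+oy)
for n,o,c,dot,ring,kn in(('B',(195,160),(226,190),(125,230),(302,258),(78,336)),('A',(360,155),(192,170),(98,208),(276,233),(239,360))):
    C=ray('top',f(*c,*o),106)
    g=lambda q,z=106:ray('top',f(*q,*o),z)-C
    a=[np.arctan2(*g(q)[::-1])%(2*np.pi) for q in(dot,ring)]
    k=g(kn,140);ak=np.arctan2(k[1],k[0])%(2*np.pi);m=(a[0]+a[1])/2
    print(n,C.round(1),'dot,ring',np.round(a,3),[np.hypot(*g(q)).round() for q in(dot,ring)],'mid',round(m,3),'knob',(k+C).round(),np.hypot(*k).round(1),round(ak,3),'q',round(ak-m+.7,3))
    for q in(0,.7):
        t=m-.7+q;print('  q',q,(C+132*np.array([np.cos(t),np.sin(t)])).round(1))
s=sense();R=Ro.from_euler('xyz',s['tcp_rot'],degrees=True).as_matrix();print(R.round(3),s['joint_pos'])
for n,uv,z in(('mallet',(478,193),50),('post',(345,130),115),('oil',(172,187),80),('gougenarrow',(262,245),20),('stone',(420,268),28)):print(n,ray('top',uv,z).round())
E
```

```text
B [588.5 237.2] dot,ring [1.962 3.996] [np.float64(72.0), np.float64(69.0)] mid 2.979 knob [490. 322.] 130.3 2.431 q 0.152
  q 0 [502.7 337.4]
  q 0.7 [458.3 258.5]
A [ 620.9 -231.2] dot,ring [1.963 4.066] [np.float64(69.0), np.float64(70.0)] mid 3.014 knob [ 493. -253.] 130.0 3.312 q 0.997
  q 0 [ 531.5 -134. ]
  q 0.7 [ 489.9 -214.4]
[[-0.001  0.415 -0.91 ]
 [ 0.002 -0.91  -0.415]
 [-1.    -0.002 -0.   ]] [-7.03812623e+01  7.51005504e+00  8.53243501e+01  6.90774402e-05
  8.72623441e+01 -4.89361600e+00]
mallet [ 630. -479.]
post [809. -57.]
oil [637. 467.]
gougenarrow [463. 199.]
stone [ 395. -297.]
```

```bash
cat >> h.py <<'E'
from scipy.spatial.transform import Rotation as Ro
C={'A':(620.9,-231.2,3.014),'B':(588.5,237.2,2.979)}
def target(k,q,off,z,r=132):
    """finger pose beside knob at joint value q; off = finger-centre to knob-centre distance (mm), pushing A shut, B open"""
    x,y,m=C[k];t=m-.7+q;s=1 if k=='A' else -1
    p=[x+r*np.cos(t)-s*off*np.sin(t),y+r*np.sin(t)+s*off*np.cos(t),z]
    return p,np.degrees(t)-180 if k=='A' else np.degrees(t)-180
def rows(ts):
    s=sense();R=Ro.from_euler('xyz',s['tcp_rot'],degrees=True).as_matrix()
    print('t',round(s['time'],2),s['tool_pos'].round(1),'F',np.round(s['ft_force'],1),'gap',round(s['finger_gap'],1),'j',np.round(s['joint_pos']))
    for p,a in ts:
        a=np.radians(a);c,n=np.cos(a),np.sin(a)
        T=np.array([[0,c,n],[0,n,-c],[-1,0,0]])
        print((R.T@(np.array(p)-s['tool_pos'])/1000).round(4).tolist(),Ro.from_matrix(R.T@T).as_rotvec(degrees=True).round(1).tolist(), 'world',np.round(p),round(np.degrees(a),1))
E
python3 - <<'E'
from h import *
rows([target('A',1.0,38,252),target('A',1.0,38,150)])
E
```

```text
t 0.1 [ 248.8 -545.5  252.3] F [ 1.5 -0.1 -0.2] gap 85.7 j [-70.   8.  85.   0.  87.  -5.]
[0.0006, -0.1281, -0.3316] [-75.4, -0.1, 0.1] world [ 497. -291.  252.] 9.9
[0.1026, -0.128, -0.3316] [-75.4, -0.1, 0.1] world [ 497. -291.  150.] 9.9
```

carry_out(
  commands=[0, -0.128, -0.332, -75.4, 0, 0, 1, 0, -0.128, -0.332, -75.4, 0, 0, 1, 0, -0.128, -0.332, -75.4, 0, 0, 1, 0, -0.128, -0.332, -75.4, 0, 0, 1, 0, -0.128, -0.332, -75.4, 0, 0, 1, 0, -0.128, -0.332, -75.4, 0, 0, 1, 0, -0.128, -0.332, -75.4, 0, 0, 1, 0, -0.128, -0.332, -75.4, 0, 0, 1, 0, -0.128, -0.332, -75.4, 0, 0, 1, 0, -0.128, -0.332, -75.4, 0, 0, 1, 0.05, -0.128, -0.332, -75.4, 0, 0, 1, 0.05, -0.128, -0.332, -75.4, 0, 0, 1],
  grip_force=20,
)

```text
time: 1.6
tool_pos: [495.0, -289.9, 198.3]
tcp_rot: [-140.9, 89.4, 138.9]
ft_force: [-0.5, -0.3, -0.8]
finger_gap: 0.2
```

```bash
python3 - <<'E'
from h import *
rows([target('A',1.0,38,150)]+[target('A',q,20,150) for q in(1.0,.95,.9,.85,.8,.75,.7,.65,.6,.55,.5)])
p,d=optics.snapshot('side');c=cv2.resize(p[150:310,230:430],(800,640))[:600];cv2.imwrite('pics/side1.png',c[:,:,::-1])
E
```

```text
t 1.6 [ 495.  -289.9  198.3] F [-0.5 -0.3 -0.8] gap 0.2 j [-36.   6.  93.   0.  82. -45.]
[0.0482, 0.0024, 0.0021] [-0.1, -0.4, 0.4] world [ 497. -291.  150.] 9.9
[0.0484, 0.0024, -0.0159] [-0.1, -0.4, 0.4] world [ 494. -274.  150.] 9.9
[0.0484, 0.0015, -0.0225] [2.8, -0.4, 0.4] world [ 492. -267.  150.] 7.0
[0.0485, 0.001, -0.0292] [5.6, -0.4, 0.4] world [ 491. -261.  150.] 4.1
[0.0485, 0.0008, -0.0358] [8.5, -0.4, 0.4] world [ 489. -254.  150.] 1.3
[0.0486, 0.001, -0.0425] [11.4, -0.4, 0.4] world [ 488. -248.  150.] -1.6
[0.0486, 0.0015, -0.0492] [14.2, -0.4, 0.4] world [ 488. -241.  150.] -4.4
[0.0487, 0.0023, -0.0558] [17.1, -0.4, 0.4] world [ 487. -234.  150.] -7.3
[0.0487, 0.0034, -0.0624] [20.0, -0.4, 0.4] world [ 487. -228.  150.] -10.2
[0.0488, 0.0049, -0.0689] [22.8, -0.4, 0.4] world [ 488. -221.  150.] -13.0
[0.0488, 0.0067, -0.0753] [25.7, -0.4, 0.5] world [ 488. -214.  150.] -15.9
[0.0488, 0.0088, -0.0816] [28.6, -0.3, 0.5] world [ 489. -208.  150.] -18.8
```

View pics/side1.png

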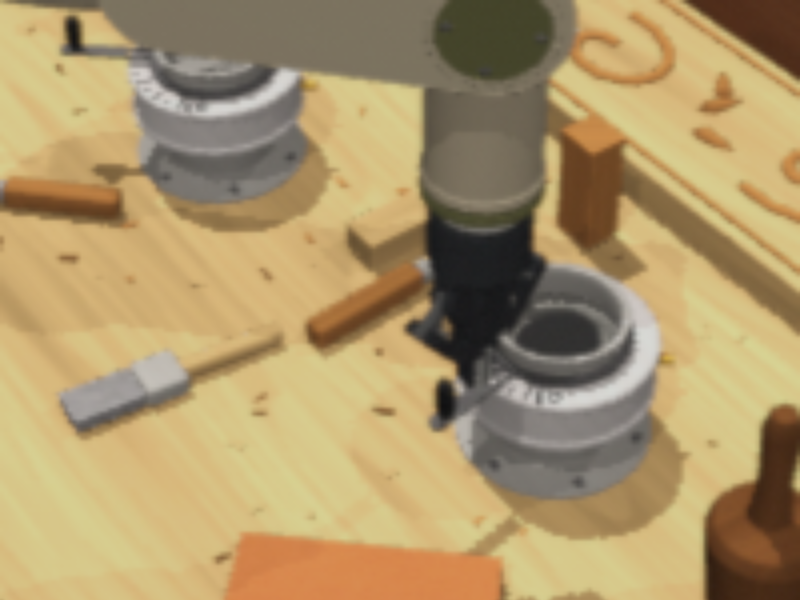

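```bash
python3 - <<'E'
from h import *
f=lambda P:((proj('side',P)-[230,150])*4).round()
print('tip176',f([495,-290,176]),'tip163',f([495,-290,163]),'knob top',f([491,-254,149]),'A centre top',f([620.9,-231.2,106]),'tip after descent',f([497,-291,128]))
E
```

```text
tip176 [476. 379.] tip163 [475. 391.] knob top [442. 378.] A centre top [556. 331.] tip after descent [477. 423.]
```

carry_out(
  commands=[0.053, 0.002, 0.002, 0, -0.4, 0.4, 1, 0.053, 0.002, 0.002, 0, -0.4, 0.4, 1, 0.053, 0.002, -0.004, 0, -0.4, 0.4, 1, 0.053, 0.002, -0.01, 0, -0.4, 0.4, 1, 0.053, 0.002, -0.013, 0, -0.4, 0.4, 1, 0.053, 0.002, -0.016, 0, -0.4, 0.4, 1, 0.053, 0.002, -0.019, 1.4, -0.4, 0.4, 1, 0.053, 0.0015, -0.0225, 2.8, -0.4, 0.4, 1, 0.053, 0.001, -0.026, 4.2, -0.4, 0.4, 1, 0.053, 0.001, -0.029, 5.6, -0.4, 0.4, 1, 0.053, 0.001, -0.0325, 7, -0.4, 0.4, 1, 0.053, 0.001, -0.036, 8.5, -0.4, 0.4, 1],
)

```text
time: 3.15
tool_pos: [490.7, -254.6, 148.1]
tcp_rot: [55.2, 89.8, -33.6]
ft_force: [0.0, -3.1, 3.2]
finger_gap: -0.1
```

```bash
python3 - <<'E'
from h import *
rows([target('A',q,20,145) for q in np.arange(.85,.2,-.05)])
E
```

```text
t 3.15 [ 490.7 -254.6  148.1] F [ 0.  -3.1  3.2] gap -0.1 j [-33.   4. 100.  -0.  76. -34.]
[0.0031, -0.0013, -0.0005] [-0.1, 0.1, -0.2] world [ 489. -254.  145.] 1.3
[0.0031, -0.0022, -0.0071] [2.8, 0.1, -0.2] world [ 488. -248.  145.] -1.6
[0.0031, -0.0027, -0.0138] [5.7, 0.1, -0.2] world [ 488. -241.  145.] -4.4
[0.0031, -0.0028, -0.0204] [8.5, 0.1, -0.2] world [ 487. -234.  145.] -7.3
[0.0031, -0.0027, -0.0271] [11.4, 0.1, -0.2] world [ 487. -228.  145.] -10.2
[0.0031, -0.0022, -0.0338] [14.2, 0.1, -0.2] world [ 488. -221.  145.] -13.0
[0.0031, -0.0014, -0.0404] [17.1, 0.1, -0.2] world [ 488. -214.  145.] -15.9
[0.0031, -0.0002, -0.047] [20.0, 0.1, -0.2] world [ 489. -208.  145.] -18.8
[0.003, 0.0012, -0.0535] [22.8, 0.1, -0.2] world [ 491. -201.  145.] -21.6
[0.003, 0.003, -0.0599] [25.7, 0.1, -0.2] world [ 492. -195.  145.] -24.5
[0.003, 0.0052, -0.0662] [28.6, 0.1, -0.2] world [ 494. -188.  145.] -27.4
[0.003, 0.0076, -0.0725] [31.4, 0.1, -0.2] world [ 497. -182.  145.] -30.2
[0.003, 0.0103, -0.0785] [34.3, 0.1, -0.2] world [ 499. -176.  145.] -33.1
```

carry_out(
  commands=[0, -0.002, -0.004, 1.4, 0, 0, 1, 0, -0.002, -0.007, 2.8, 0, 0, 1, 0, -0.0025, -0.0105, 4.2, 0, 0, 1, 0, -0.0027, -0.014, 5.7, 0, 0, 1, 0, -0.0028, -0.017, 7, 0, 0, 1, 0, -0.0028, -0.0205, 8.5, 0, 0, 1, 0, -0.0027, -0.024, 10, 0, 0, 1, 0, -0.0027, -0.027, 11.4, 0, 0, 1, 0, -0.0025, -0.0305, 12.8, 0, 0, 1, 0, -0.0022, -0.034, 14.2, 0, 0, 1, 0, -0.0018, -0.037, 15.6, 0, 0, 1, 0, -0.0014, -0.0405, 17.1, 0, 0, 1],
)

```text
time: 4.65
tool_pos: [488.4, -213.9, 148.0]
tcp_rot: [71.2, 89.8, -34.8]
ft_force: [-1.7, -3.1, 0.7]
finger_gap: -0.2
```

```bash
python3 - <<'E'
from h import *
rows([target('A',q,20,148) for q in np.arange(.55,-.05,-.05)])
E
```

```text
t 4.65 [ 488.4 -213.9  148. ] F [-1.7 -3.1  0.7] gap -0.2 j [-29.   1. 103.  -0.  76. -13.]
[-0.0, 0.0002, 0.0003] [-0.1, 0.1, -0.2] world [ 488. -214.  148.] -15.9
[-0.0, -0.0006, -0.0063] [2.8, 0.1, -0.2] world [ 489. -208.  148.] -18.8
[-0.0, -0.0012, -0.013] [5.6, 0.1, -0.2] world [ 491. -201.  148.] -21.6
[-0.0, -0.0013, -0.0196] [8.5, 0.0, -0.2] world [ 492. -195.  148.] -24.5
[-0.0, -0.0012, -0.0263] [11.4, 0.0, -0.2] world [ 494. -188.  148.] -27.4
[-0.0001, -0.0007, -0.033] [14.2, 0.0, -0.2] world [ 497. -182.  148.] -30.2
[-0.0001, 0.0001, -0.0396] [17.1, 0.0, -0.2] world [ 499. -176.  148.] -33.1
[-0.0001, 0.0013, -0.0462] [20.0, 0.0, -0.2] world [ 502. -170.  148.] -36.0
[-0.0001, 0.0028, -0.0527] [22.8, 0.0, -0.2] world [ 506. -164.  148.] -38.8
[-0.0001, 0.0046, -0.0591] [25.7, 0.0, -0.2] world [ 509. -158.  148.] -41.7
[-0.0001, 0.0067, -0.0654] [28.6, 0.0, -0.2] world [ 513. -153.  148.] -44.6
[-0.0001, 0.0091, -0.0716] [31.4, 0.0, -0.2] world [ 517. -148.  148.] -47.4
[-0.0001, 0.0119, -0.0777] [34.3, 0.0, -0.2] world [ 521. -142.  148.] -50.3
```

Tracking well. Push on to about q=0.1.

carry_out(
  commands=[0, -0.0003, -0.0035, 1.4, 0, 0, 1, 0, -0.0006, -0.007, 2.8, 0, 0, 1, 0, -0.001, -0.013, 5.6, 0, 0, 1, 0, -0.0013, -0.0196, 8.5, 0, 0, 1, 0, -0.0012, -0.0263, 11.4, 0, 0, 1, 0, -0.0007, -0.033, 14.2, 0, 0, 1, 0, 0.0001, -0.0396, 17.1, 0, 0, 1, 0, 0.0013, -0.0462, 20, 0, 0, 1, 0, 0.002, -0.0495, 21.4, 0, 0, 1, 0, 0.0028, -0.0527, 22.8, 0, 0, 1, 0, 0.0037, -0.056, 24.3, 0, 0, 1, 0, 0.0046, -0.059, 25.7, 0, 0, 1],
)

```text
time: 6.15
tool_pos: [508.8, -158.2, 147.7]
tcp_rot: [94.2, 89.9, -37.6]
ft_force: [-3.6, -0.6, 1.6]
finger_gap: 0.3
```

```bash
python3 - <<'E'
from h import *
rows([target('A',q,20,148) for q in (.1,.06,.03,.02,.01,0,-.02,-.04)])
E
```

```text
t 6.15 [ 508.8 -158.2  147.7] F [-3.6 -0.6  1.6] gap 0.3 j [-23.   1. 103.  -0.  76.  19.]
[-0.0003, 0.0003, 0.0] [-0.1, -0.0, -0.1] world [ 509. -158.  148.] -41.7
[-0.0003, -0.0004, -0.0053] [2.2, -0.0, -0.1] world [ 512. -154.  148.] -44.0
[-0.0003, -0.0008, -0.0093] [3.9, -0.0, -0.1] world [ 514. -151.  148.] -45.7
[-0.0003, -0.0009, -0.0106] [4.5, -0.0, -0.1] world [ 515. -150.  148.] -46.3
[-0.0003, -0.001, -0.0119] [5.1, -0.0, -0.1] world [ 516. -149.  148.] -46.8
[-0.0003, -0.0011, -0.0133] [5.6, -0.0, -0.1] world [ 517. -148.  148.] -47.4
[-0.0003, -0.0012, -0.0159] [6.8, -0.0, -0.1] world [ 519. -145.  148.] -48.6
[-0.0003, -0.0013, -0.0186] [7.9, -0.0, -0.1] world [ 520. -143.  148.] -49.7
```

carry_out(
  commands=[0, -0.0002, -0.002, 1, 0, 0, 1, 0, -0.0004, -0.004, 1.8, 0, 0, 1, 0, -0.0005, -0.006, 2.6, 0, 0, 1, 0, -0.0006, -0.007, 3, 0, 0, 1, 0, -0.0007, -0.008, 3.4, 0, 0, 1, 0, -0.0008, -0.009, 3.8, 0, 0, 1, 0, -0.0009, -0.01, 4.3, 0, 0, 1, 0, -0.0009, -0.0105, 4.5, 0, 0, 1],
)

```text
time: 7.15
tool_pos: [515.1, -149.6, 147.6]
tcp_rot: [99.2, 89.9, -37.1]
ft_force: [-3.2, -0.3, 0.7]
finger_gap: 0.5
```

```bash
python3 - <<'E'
from h import *
rows([target('A',q,20,148) for q in (.02,.01,0,-.01,-.02,-.04)])
p,d=optics.snapshot('top');b=cv2.resize(p[155:245,350:450],(800,720),interpolation=cv2.INTER_CUBIC)[:600]
cv2.imwrite('pics/top1.png',np.clip(b[:,:,::-1]*1.6,0,255).astype(np.uint8))
E
```

```text
t 7.15 [ 515.1 -149.6  147.6] F [-3.2 -0.3  0.7] gap 0.5 j [-22.   2. 102.  -0.  76.  25.]
[-0.0004, 0.0, -0.0001] [-0.0, -0.0, -0.1] world [ 515. -150.  148.] -46.3
[-0.0004, -0.0001, -0.0014] [0.5, -0.0, -0.1] world [ 516. -149.  148.] -46.8
[-0.0004, -0.0003, -0.0027] [1.1, -0.0, -0.1] world [ 517. -148.  148.] -47.4
[-0.0004, -0.0005, -0.004] [1.7, -0.0, -0.1] world [ 518. -147.  148.] -48.0
[-0.0004, -0.0007, -0.0054] [2.3, -0.0, -0.1] world [ 519. -145.  148.] -48.6
[-0.0004, -0.0009, -0.008] [3.4, -0.0, -0.1] world [ 520. -143.  148.] -49.7
```

View pics/top1.png

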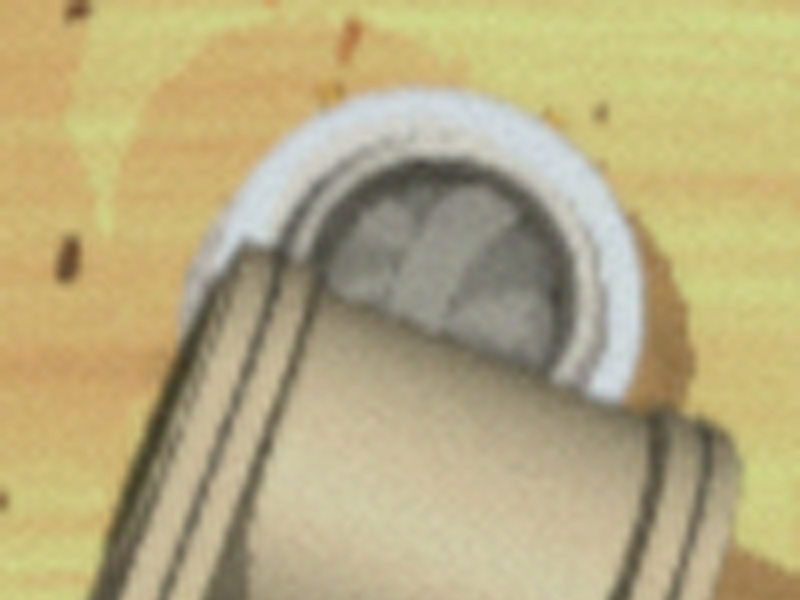

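carry_out(
  commands=[0, -0.0001, -0.0007, 0.3, 0, 0, 1, 0, -0.0001, -0.0014, 0.5, 0, 0, 1, 0, -0.0002, -0.002, 0.8, 0, 0, 1, 0, -0.0003, -0.0026, 1.1, 0, 0, 1, 0, -0.0003, -0.0026, 1.1, 0, 0, 1],
)

```text
time: 7.82
tool_pos: [516.9, -147.5, 147.5]
tcp_rot: [103.6, 89.9, -33.8]
ft_force: [-2.2, -0.4, -0.9]
finger_gap: -0.3
```

carry_out(
  commands=[0, -0.0001, -0.0006, 0.3, 0, 0, 1, 0, -0.0001, -0.0012, 0.5, 0, 0, 1, 0, -0.0002, -0.0018, 0.8, 0, 0, 1, 0, -0.0002, -0.0018, 0.8, 0, 0, 1],
)

```text
time: 8.32
tool_pos: [518.1, -146.1, 147.5]
tcp_rot: [106.9, 89.9, -31.3]
ft_force: [-3.6, -0.2, -0.0]
finger_gap: -0.1
```

carry_out(
  commands=[0, -0.0001, -0.0006, 0.3, 0, 0, 1, 0, -0.0002, -0.0012, 0.5, 0, 0, 1, 0, -0.0002, -0.0018, 0.8, 0, 0, 1, 0, -0.0002, -0.0018, 0.8, 0, 0, 1],
)

```text
time: 8.82
tool_pos: [519.4, -144.7, 147.5]
tcp_rot: [109.4, 89.9, -29.6]
ft_force: [-3.0, 0.3, 0.1]
finger_gap: -0.3
```

carry_out(
  commands=[0, -0.0001, -0.0006, 0.3, 0, 0, 1, 0, -0.0002, -0.0012, 0.5, 0, 0, 1, 0, -0.0002, -0.0018, 0.8, 0, 0, 1, 0, -0.0002, -0.0018, 0.8, 0, 0, 1],
)

```text
time: 9.32
tool_pos: [519.7, -144.2, 147.5]
tcp_rot: [49.3, 89.9, -90.6]
ft_force: [-9.3, -4.8, 2.8]
finger_gap: -0.1
```

carry_out(
  commands=[0, 0, 0.015, 0, 0, 0, 1, 0, 0, 0.035, 0, 0, 0, 1, 0, 0, 0.035, 0, 0, 0, 1, -0.05, 0, 0.035, 0, 0, 0, 1, -0.1, 0, 0.035, 0, 0, 0, 1, -0.1, 0, 0.035, 0, 0, 0, 1],
)

```text
time: 10.07
tool_pos: [495.6, -167.7, 253.3]
tcp_rot: [105.8, 89.3, -34.0]
ft_force: [-0.5, -0.0, -0.4]
finger_gap: 0.2
```

```bash
python3 - <<'E'
from h import *
rows([target('B',.15,38,250)]+[target('B',.15,38,148)])
E
```

```text
t 10.07 [ 495.6 -167.7  253.3] F [-0.5 -0.  -0.4] gap 0.2 j [-24.  -5.  98.  -0.  86.  26.]
[0.0002, -0.386, -0.3489] [-9.0, -0.1, -0.6] world [513. 352. 250.] -40.8
[0.1022, -0.3871, -0.3486] [-9.0, -0.1, -0.6] world [513. 352. 148.] -40.8
```

carry_out(
  commands=[0, -0.386, -0.349, -9, 0, -0.6, 1, 0, -0.386, -0.349, -9, 0, -0.6, 1, 0, -0.386, -0.349, -9, 0, -0.6, 1, 0, -0.386, -0.349, -9, 0, -0.6, 1, 0, -0.386, -0.349, -9, 0, -0.6, 1, 0, -0.386, -0.349, -9, 0, -0.6, 1, 0, -0.386, -0.349, -9, 0, -0.6, 1, 0, -0.386, -0.349, -9, 0, -0.6, 1, 0, -0.386, -0.349, -9, 0, -0.6, 1, 0, -0.386, -0.349, -9, 0, -0.6, 1, 0, -0.386, -0.349, -9, 0, -0.6, 1, 0, -0.386, -0.349, -9, 0, -0.6, 1],
)

```text
time: 11.58
tool_pos: [514.0, 350.7, 250.4]
tcp_rot: [154.5, 89.9, 23.5]
ft_force: [0.4, -0.4, 0.4]
finger_gap: -0.4
```

```bash
python3 - <<'E'
from h import *
rows([target('B',.15,38,148)]+[target('B',q,20,148) for q in (.15,.2,.25,.3,.35)])
p,d=optics.snapshot('top')
a=cv2.resize(p[160:250,195:285],(400,400),interpolation=cv2.INTER_CUBIC)
b=cv2.resize(p[155:245,360:450],(400,400),interpolation=cv2.INTER_CUBIC)
o=np.clip(np.hstack([a,b]).astype(int)*1.6,0,255).astype(np.uint8)
cv2.imwrite('pics/top2.png',o[:,:,::-1])
E
```

```text
t 11.57 [514.  350.7 250.4] F [ 0.4 -0.4  0.4] gap -0.4 j [30. 11. 82. -0. 87. 71.]
[0.1024, -0.0015, -0.0006] [-0.1, -0.1, -0.1] world [513. 352. 148.] -40.8
[0.1023, -0.0015, 0.0174] [-0.1, -0.1, -0.1] world [502. 339. 148.] -40.8
[0.1023, -0.0023, 0.0241] [-3.0, -0.1, -0.1] world [497. 334. 148.] -38.0
[0.1023, -0.0028, 0.0307] [-5.9, -0.1, -0.1] world [492. 329. 148.] -35.1
[0.1023, -0.0029, 0.0374] [-8.7, -0.1, -0.1] world [488. 325. 148.] -32.2
[0.1023, -0.0027, 0.0441] [-11.6, -0.1, -0.1] world [483. 319. 148.] -29.4
```

View pics/top2.png

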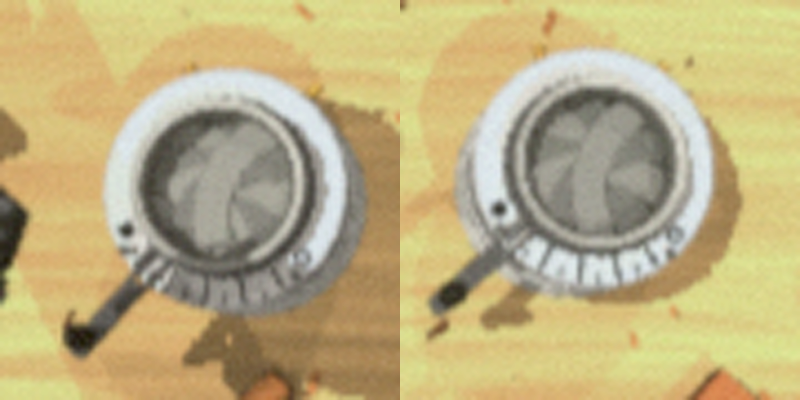

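carry_out(
  commands=[0.05, -0.0015, 0, 0, 0, 0, 1, 0.102, -0.0015, 0, 0, 0, 0, 1, 0.102, -0.0015, 0, 0, 0, 0, 1, 0.102, -0.0015, 0.008, 0, 0, 0, 1, 0.102, -0.0015, 0.012, 0, 0, 0, 1, 0.102, -0.0015, 0.016, 0, 0, 0, 1, 0.102, -0.0018, 0.02, -1, 0, 0, 1, 0.102, -0.0023, 0.024, -3, 0, 0, 1, 0.102, -0.0026, 0.0275, -4.5, 0, 0, 1, 0.102, -0.0028, 0.031, -6, 0, 0, 1, 0.102, -0.0029, 0.0375, -8.7, 0, 0, 1, 0.102, -0.0027, 0.044, -11.6, 0, 0, 1],
)

```text
time: 13.12
tool_pos: [483.4, 319.5, 148.4]
tcp_rot: [144.6, 89.8, 25.4]
ft_force: [3.1, 2.8, 2.4]
finger_gap: 0.3
```

```bash
python3 - <<'E'
from h import *
rows([target('B',q,20,148) for q in (.35,.4,.45,.5,.55,.6,.65,.7)])
E
```

```text
t 13.12 [483.4 319.5 148.4] F [3.1 2.8 2.4] gap 0.3 j [28.  8. 96. -0. 76. 58.]
[0.0004, -0.0, 0.0001] [0.1, -0.1, -0.1] world [483. 319. 148.] -29.4
[0.0004, -0.0009, 0.0067] [-2.7, -0.1, -0.1] world [479. 314. 148.] -26.5
[0.0004, -0.0014, 0.0134] [-5.6, -0.1, -0.1] world [476. 308. 148.] -23.6
[0.0004, -0.0016, 0.0201] [-8.4, -0.1, -0.1] world [472. 303. 148.] -20.8
[0.0003, -0.0014, 0.0267] [-11.3, -0.1, -0.1] world [469. 297. 148.] -17.9
[0.0003, -0.001, 0.0334] [-14.2, -0.1, -0.1] world [466. 291. 148.] -15.0
[0.0003, -0.0001, 0.04] [-17.0, -0.1, -0.1] world [464. 285. 148.] -12.2
[0.0003, 0.001, 0.0466] [-19.9, -0.1, -0.1] world [461. 278. 148.] -9.3
```

Push to nominal 0.65, then back off and look.

carry_out(
  commands=[0, -0.0005, 0.0035, -1.4, 0, 0, 1, 0, -0.0009, 0.007, -2.7, 0, 0, 1, 0, -0.0014, 0.0135, -5.6, 0, 0, 1, 0, -0.0016, 0.02, -8.4, 0, 0, 1, 0, -0.0014, 0.0267, -11.3, 0, 0, 1, 0, -0.001, 0.0334, -14.2, 0, 0, 1, 0, -0.0005, 0.0367, -15.6, 0, 0, 1, 0, -0.0001, 0.04, -17, 0, 0, 1, 0, -0.0001, 0.04, -17, 0, 0, 1],
)

```text
time: 14.25
tool_pos: [463.4, 284.2, 148.0]
tcp_rot: [122.2, 89.9, 20.0]
ft_force: [0.5, 1.3, 0.3]
finger_gap: 0.3
```

carry_out(
  commands=[0, 0, -0.03, 0, 0, 0, 1, 0, 0, -0.06, 0, 0, 0, 1, 0, 0, -0.12, 0, 0, 0, 1, 0, 0, -0.12, 0, 0, 0, 1],
)

```text
time: 14.75
tool_pos: [487.7, 404.0, 145.8]
tcp_rot: [-48.3, 89.9, -150.4]
ft_force: [-0.2, -1.6, -0.2]
finger_gap: 0.1
```

```bash
python3 - <<'E'
from h import *
rows([target('B',q,20,148) for q in (.65,.66,.67,.68,.69,.7)])
p,d=optics.snapshot('top')
a=cv2.resize(p[160:250,195:285],(600,600),interpolation=cv2.INTER_CUBIC)
o=np.clip(a.astype(int)*1.8,0,255).astype(np.uint8)
cv2.imwrite('pics/top3.png',o[:,:,::-1])
E
```

```text
t 14.75 [487.7 404.  145.8] F [-0.2 -1.6 -0.2] gap 0.1 j [35. 17. 86.  0. 77. 47.]
[-0.0021, 0.0016, 0.1218] [0.1, 0.1, 0.1] world [464. 285. 148.] -12.2
[-0.0021, 0.0014, 0.1231] [-0.5, 0.1, 0.1] world [463. 283. 148.] -11.6
[-0.0021, 0.0012, 0.1244] [-1.1, 0.1, 0.1] world [463. 282. 148.] -11.0
[-0.0021, 0.001, 0.1257] [-1.6, 0.1, 0.1] world [462. 281. 148.] -10.5
[-0.0021, 0.0009, 0.1271] [-2.2, 0.1, 0.1] world [462. 280. 148.] -9.9
[-0.0021, 0.0007, 0.1284] [-2.8, 0.1, 0.1] world [461. 278. 148.] -9.3
```

View pics/top3.png

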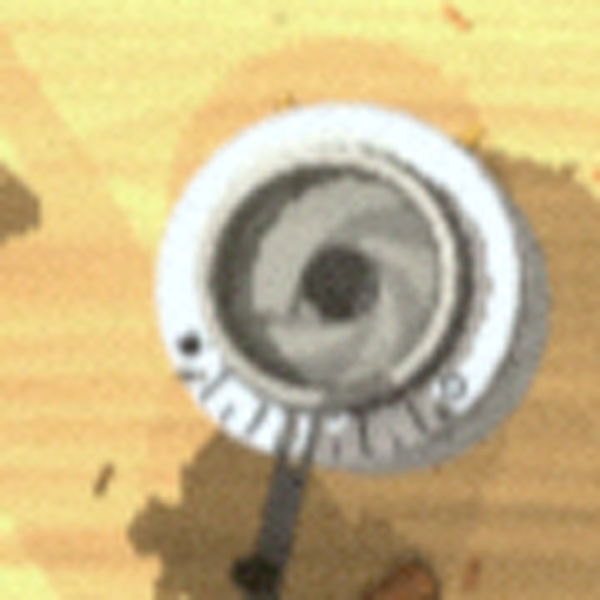

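```bash
python3 - <<'E'
from h import *
def f(x,y,ox,oy,s):return((x+.5)/s-.5+ox,(y+.5)/s-.5+oy)
def q(k,uv,z):
    x,y,m=C[k];v=ray('top',uv,z)-[x,y];return round((np.arctan2(v[1],v[0])%(2*np.pi))-m+.7,3),round(np.hypot(*v),1)
print('A',q('A',f(53,293,360,155,4.444),140),q('A',f(39,306,360,155,4.444),112),q('A',f(97,258,360,155,4.444),112))
for uv,z in(((252,570),149),((295,440),112),((287,485),112),((277,530),112),((264,590),112)):print('B',q('B',f(*uv,195,160,6.667),z))
# marks: dark profile along circle r=73, from current and first image
for name,k in(('top0','B'),('top0','A')):
    p=np.load(name+'.npz')['p'].astype(np.float32).mean(2);x,y,m=C[k];qs=np.arange(-.5,1.9,.01)
    for rr in(77,):
        uv=np.array([proj('top',[x+rr*np.cos(m-.7+a),y+rr*np.sin(m-.7+a),106]) for a in qs],np.float32)
        v=cv2.remap(p,uv[:,0].reshape(1,-1).copy(),uv[:,1].reshape(1,-1).copy(),cv2.INTER_LINEAR).ravel()
        mi=[(round(qs[i],2),int(v[i])) for i in range(2,len(v)-2) if v[i]==v[i-2:i+3].min() and v[i]<np.median(v)-8]
        print(k,rr,int(np.median(v)),mi)
E
```

```text
A (np.float64(-0.024), np.float64(130.2)) (np.float64(-0.016), np.float64(139.3)) (np.float64(0.004), np.float64(88.9))
B (np.float64(0.672), np.float64(128.6))
B (np.float64(0.634), np.float64(71.1))
B (np.float64(0.653), np.float64(91.0))
B (np.float64(0.657), np.float64(111.1))
B (np.float64(0.661), np.float64(137.7))
B 77 110 [(np.float64(-0.15), 73), (np.float64(0.05), 64), (np.float64(0.21), 60), (np.float64(0.69), 98), (np.float64(1.07), 96), (np.float64(1.23), 97), (np.float64(1.42), 95), (np.float64(1.58), 69)]
A 77 107 [(np.float64(-0.18), 82), (np.float64(0.34), 87), (np.float64(0.7), 90), (np.float64(0.97), 71), (np.float64(1.1), 63), (np.float64(1.22), 98), (np.float64(1.42), 96), (np.float64(1.57), 71)]
```

```bash
python3 - <<'E'
from h import *
rows([target('B',q,20,148) for q in (.6,.65,.68,.695)])
E
```

```text
t 14.8 [487.7 402.3 146.2] F [-0.3 -0.3 -0.5] gap -0.1 j [35. 17. 86. -0. 77. 47.]
[-0.0016, 0.0024, 0.1136] [2.9, 0.1, 0.0] world [466. 291. 148.] -15.0
[-0.0016, 0.0013, 0.1201] [0.0, 0.1, 0.0] world [464. 285. 148.] -12.2
[-0.0016, 0.0007, 0.1241] [-1.7, 0.1, 0.0] world [462. 281. 148.] -10.5
[-0.0016, 0.0005, 0.1261] [-2.5, 0.1, 0.0] world [462. 279. 148.] -9.6
```

carry_out(
  commands=[-0.0016, 0.002, 0.05, 0, 0, 0, 1, -0.0016, 0.002, 0.09, 0, 0, 0, 1, -0.0016, 0.002, 0.108, 0, 0, 0, 1, -0.0016, 0.002, 0.114, 0, 0, 0, 1, -0.0016, 0.0015, 0.117, 0, 0, 0, 1, -0.0016, 0.0013, 0.12, 0, 0, 0, 1, -0.0016, 0.001, 0.122, -0.8, 0, 0, 1, -0.0016, 0.0007, 0.124, -1.7, 0, 0, 1, -0.0016, 0.0006, 0.1255, -2.3, 0, 0, 1, -0.0016, 0.0005, 0.126, -2.5, 0, 0, 1, -0.0016, 0.0005, 0.126, -2.5, 0, 0, 1],
)

```text
time: 16.18
tool_pos: [461.7, 279.1, 148.0]
tcp_rot: [-27.1, 89.9, -126.7]
ft_force: [0.1, 1.6, -0.3]
finger_gap: 0.1
```

carry_out(
  commands=[0, 0, -0.03, 0, 0, 0, 1, 0, 0, -0.06, 0, 0, 0, 1, 0, 0, -0.1, 0, 0, 0, 1, -0.06, 0, -0.12, 0, 0, 0, 1, -0.1, 0, -0.12, 0, 0, 0, 1, -0.1, 0, -0.12, 0, 0, 0, 1],
)

```text
time: 16.92
tool_pos: [483.7, 398.8, 252.8]
tcp_rot: [122.1, 89.7, 22.4]
ft_force: [0.4, -0.0, 0.1]
finger_gap: -0.5
```

```bash
python3 - <<'E'
from h import *
rows([])
p,d=optics.snapshot('top')
a=cv2.resize(p[160:250,195:285],(600,600),interpolation=cv2.INTER_CUBIC)
o=np.clip(a.astype(int)*1.6,0,255).astype(np.uint8)
cv2.imwrite('pics/top4.png',o[:,:,::-1])
E
```

```text
t 16.93 [483.7 398.8 252.8] F [ 0.4 -0.   0.1] gap -0.5 j [35. 11. 81. -0. 87. 44.]
```

View pics/top4.png

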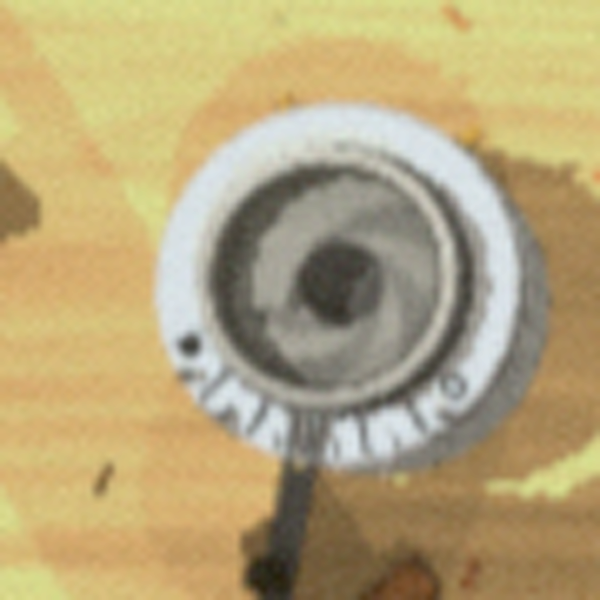

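```bash
python3 - <<'E'
from h import *
def f(x,y,ox,oy,s):return((x+.5)/s-.5+ox,(y+.5)/s-.5+oy)
x,y,m=C['B']
for uv,z in(((268,572),149),((308,435),112),((298,485),112),((289,530),112),((279,590),112)):
    v=ray('top',f(*uv,195,160,6.667),z)-[x,y];print(round((np.arctan2(v[1],v[0])%(2*np.pi))-m+.7,3))
for q in(.65,.7,.75):
    print(q,[((proj('top',[x+r*np.cos(m-.7+q),y+r*np.sin(m-.7+q),106])-[195,160]+.5)*6.667-.5).round(1).tolist() for r in (62,79)])
E
```

```text
0.726
0.708
0.705
0.703
0.708
0.65 [[305.4, 421.2], [296.1, 458.7]]
0.7 [[312.3, 422.5], [304.9, 460.4]]
0.75 [[319.2, 423.5], [313.7, 461.7]]
```

```bash
python3 -c "
from bench import order
print(order.hand_in())"
```

```text
the job is handed in; nothing more can be done
None
```

I did both pushes with the closed fingertips and handed the job in at about 17 s. No verdict is reported.

- **Inlet A (was open):** I pushed its lever round to the shut stop. The push force rose from about 3 N to about 10.5 N when it met the stop. The picture taken afterwards shows the leaves closed and the lever at about 0 rad, with readings from -0.02 to 0.00.
- **Inlet B (was nearly shut):** The first push stopped a little short, at about 0.655 rad, so I nudged it on. The last picture shows the middle mark in the slot and the lever at about 0.705 rad. The knob-top reading gave 0.726, a little higher but still within tolerance.
- **Arm and other items:** The arm ended clear, with wrist force near zero. I did not measure the tools and wood again. The pushes showed no unexpected contact, but the end pictures show only inlet B.

One mismatch: inlet A met its stop about 0.035 rad further round than my finger offset predicted. I did not trace the cause.

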